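# Build the sieve column on the shaker

### The job

Build up the sieve column on the shaker for the next soil sample: into the receiver pan the fine sieve, on it the medium one, then the coarse one, and the lid on top, each piece upright and seated fully home in the one below. Leave the blue filter tin and the small amber bottle standing where they are.

Things in the scene. Friction and masses are not known exactly. Their poses are not given: they have to be found in the camera images.
- shaker: Round grey sieve shaker, fixed: housing 120 mm across, 40 mm high, small black panel on its -x side; on it a steel disc (80 mm across) and in the middle, clipped down, a brass receiver pan of the sieves' 58 mm width and 51 mm mouth, without holes, rim 72 mm above the bench. Origin: centre of the underside, z up.
- seat (a point): Point on the axis of the receiver pan 8 mm below its rim (64 mm above the bench): where the origin of the piece seated in the pan comes to lie.
- sieve_fine: Open brass sieve, 58 mm across, mouth up and 51 mm wide, 30 mm tall; floor 11 mm up with very many small holes (2.4 mm). Under the frame a skirt 8 mm high, 45 mm wide, tapering to 37 at the foot, drops into the mouth below until the frame rests on the rim there. Loose, about 80 g. Origin: centre of the underside (foot of the skirt), z up. A piece seated in it has its origin 22 mm above this origin.
- sieve_medium: Open brass sieve, 58 mm across, mouth up and 51 mm wide, 40 mm tall; floor 11 mm up with nineteen medium holes (6 mm). Under the frame a skirt 8 mm high, 45 mm wide, tapering to 37 at the foot, drops into the mouth below until the frame rests on the rim there. Loose, about 100 g. Origin: centre of the underside (foot of the skirt), z up. A piece seated in it has its origin 32 mm above this origin.
- sieve_coarse: Open brass sieve, 58 mm across, mouth up and 51 mm wide, 50 mm tall; floor 11 mm up with seven large holes (11.5 mm). Under the frame a skirt 8 mm high, 45 mm wide, tapering to 37 at the foot, drops into the mouth below until the frame rests on the rim there. Loose, about 120 g. Origin: centre of the underside (foot of the skirt), z up. A piece seated in it has its origin 42 mm above this origin.
- sieve_lid: Closed brass lid, a disc 58 mm across and 5 mm thick over the same 8 mm skirt, with a black upright knob 18 mm across and 20 mm high in the middle; 33 mm tall in all (knob from 13 to 33 mm above the underside), 80 g (varies). Loose. Origin: centre of the underside of the skirt; z up.
- filter_tin: Round blue tin with a lid, 70 mm across, 34 mm high, a bystander standing among the sieves. Origin: centre of its underside.
- amber_bottle: Small brown glass bottle, 32 mm across, 53 mm high, a bystander on the brown tray surface to the left (3.5 mm above the bench). Origin: centre of its underside.
Not all that is in view belongs to the job. What is shaped like the sieve_lid but green or turquoise is not meant.

How it is judged:
By the outcome, as a careful person would: the job done as asked, in the order asked, and still so for the second after the job is handed in, with the robot touching nothing.
It also fails if it takes over 93 s, if anything falls off the work surface, if the arm or the gripper's body presses on something with over 40 N, if the wrist force passes 120 N, or if a joint passes its speed limit or range.

### The arm

A 7-joint arm with a two-finger parallel gripper is mounted at the origin on a cart in front of the work surface, level with it; the furniture and walls round the work are solid. World frame = base frame: x ahead of the robot, y to its left, z up, the work surface at z = 0. Lengths are in m, angles in rad, forces in N, time in s.
With the tool pointing down it reaches from about 0.425 to 0.875 m from the base axis. Payload 9.9 kg.
Tool frame: the origin (TCP) lies midway between the tips of the shut fingers; the grasp point (between the pads) lies 19 mm behind it; z points along the fingers, y is the line along which they close (so a half turn about z gives the same grasp; the last joint's range is limited). The gripper opens to 85 mm and grips with 20 to 120 N. Pads are 22 mm wide; open, the fingers measure 114 mm over their backs; the gripper's body (76 mm by 85 mm) begins 54 mm behind the grasp point. The pads swing forward as they close: fully open they stand 13 mm farther back than shut.
Start: joints at [1.056, 0.576, 0.025, 1.437, -0.015, 1.129, -0.057], TCP at [0.282, -0.613, 0.231] pointing down, gripper open.
Joint ranges: [-2.76, 2.76], [-0.34, 2.15], [-1.52, 1.57], [0.19, 2.46], [-1.09, 4.23], [0.17, 1.99], [-2.82, 2.82]. Speed limits (rad/s): [2.22, 2.22, 3.01, 3.01, 3.14, 3.14, 3.14].

### API

Orientations are given as a rotation vector (axis times angle).
In Python, from cell import ctrl gives the robot as it stands.
- The arm moves only by the tool send_rows, never from a script. Its argument "deltas" is a list of rows, each a list of 3 entries, a list of its own where there are three numbers: the shift along the tool's x, y, z normalised to -1 to 1, where 1 is 20 mm, then the turn, a rotation vector about the tool's x, y, z normalised to -1 to 1, where 1 is 4 degrees, then the opening, from 0 (shut) to 1 (fully open). In form: [[[tx, ty, tz], [rx, ry, rz], claw], ...]. A call has exactly 8 rows; each row shifts and turns the commanded pose from where the row before left it, along the tool's axes as they then stand; what a row does not reach is not made up. A row lasts 1/12 s, in which the tool goes at most 41.7 mm and 7.16 degrees, less where a joint would pass 70% of its speed; a pose out of reach is approached as far as the arm can. A call with a number of a shift or a turn outside -1 to 1 is refused whole. A call with a gripper value outside its range is refused whole. The fingers move at their own pace and stop on an object; "newtons" is the grip in N (left out, the last holds). Time passes only in rows, so rows that do not move let the fingers close, or fill a call up. It gives the time, the measured TCP pose, the force, the opening and the grip force at its end, in the units of the state.
- ctrl.get_obs(): the state, without advancing time (a new reading comes with each control period).
- ctrl.get_image(name): name is "scene" or "top"; returns (picture, depth): 400x640x3 uint8, blue, green, red; 400x640 float32, m along the optical axis (not along the pixel's ray), 0 where there is no reading.
- ctrl.calibration(name): a dict with "fx", "fy", "cx", "cy" (pixels), "world_to_cam" (4x4, takes a point from world to camera coordinates). Camera axes: x right, y up, looking along -z (the intrinsics and any distortion apply to the point x, -y, -z); pixel columns grow to the right and rows downward; lengths in m; the calibration is good to about 2 mm. A picture is of the moment at which its call begins. calibration takes no time and is no camera call.
- ctrl.hand_in(): hands the job in; it is judged then, once.
The state is a dict: "t": time; "joints": joint angles; "qvel": joint speeds; "effort": joint torques, N m; "ee_pos": TCP position; "tcp_rot": TCP orientation; "wrist_force": force on the tool from outside, world axes, zero at the start; "ft_torque": the same for the moment, N m; "finger_gap": finger opening in m; "grasp_force": force on a finger pad.
Only numpy, scipy, OpenCV 4.12 (cv2) and the standard library are available. Lean on these libraries where they do the work, as an engineer would, in place of code of your own. Each camera call takes 0.05 s, during which the arm holds its last target. There are 200 camera calls.

## Working session

There is one attempt and no reset: what is moved stays moved. The work goes in short steps, Python scripts to look and compute and a tool call to move; the robot and the scene stay as the last step left them, time stands still between calls to the robot, and variables do not carry over. Pictures are saved under pics/ and viewed, at most 14 in all, crops included, and the job is handed in when it is done.

Besides the shell and the picture viewer there is one more tool, called after "Emit:" as name(argument=value, ...), one argument or row to a line, values as JSON. send_rows: Moves the arm, as the interface text tells. Its arguments: {"type":"object","properties":{"deltas":{"type":"array"},"newtons":{"type":"number"}},"required":["deltas"]}

```bash
ls; mkdir -p pics; python3 - <<'E'
from cell import ctrl
import cv2,numpy as np
for n in("scene","top"):
    im,d=ctrl.get_image(n); cv2.imwrite(f"pics/{n}0.png",im); np.save(f"{n}0.npy",d)
    print(n,ctrl.calibration(n))
o=ctrl.get_obs();print({k:np.round(v,3) for k,v in o.items()})
E
```

```text
pics
scene {'fx': 470.2838123549585, 'fy': 470.2838123549585, 'cx': 318.11203481883575, 'cy': 198.70203427004006, 'world_to_cam': array([[-0.71537735, -0.69873392, -0.00248101,  0.35980938],
       [ 0.47935033, -0.4933454 ,  0.72583302, -0.3707666 ],
       [-0.50838815,  0.51805523,  0.68786646, -0.91826214],
       [ 0.        ,  0.        ,  0.        ,  1.        ]])}
top {'fx': 392.28209949309206, 'fy': 392.28209949309206, 'cx': 319.4102996517741, 'cy': 195.22585582540418, 'world_to_cam': array([[-0.01161357, -0.99976575, -0.01826381, -0.06851881],
       [ 0.98685666, -0.01440395,  0.16095486, -0.58827124],
       [-0.16118022, -0.0161545 ,  0.98679277, -0.89057917],
       [ 0.        ,  0.        ,  0.        ,  1.        ]])}
{'t': np.float64(0.1), 'joints': array([ 1.056,  0.576,  0.025,  1.438, -0.015,  1.129, -0.057]), 'qvel': array([ 0.   , -0.001, -0.001, -0.003,  0.001, -0.001,  0.   ]), 'effort': array([ 6.0000e-03, -7.6730e+01,  2.2580e+00, -2.8661e+01,  1.6000e-02,
        9.0000e-03, -0.0000e+00]), 'ee_pos': array([ 0.282, -0.613,  0.231]), 'tcp_rot': array([-3.068e+00, -6.710e-01,  1.000e-03]), 'wrist_force': array([-0.518, -0.024, -0.018]), 'ft_torque': array([-0.032,  0.002,  0.02 ]), 'grasp_force': np.float64(0.0), 'finger_gap': np.float64(0.086)}
```

View pics/scene0.png

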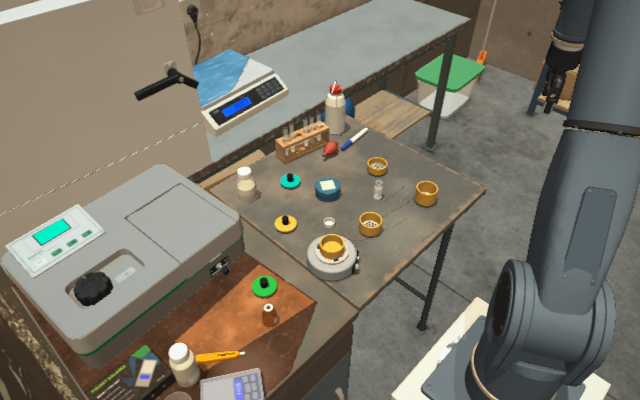

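View pics/top0.png

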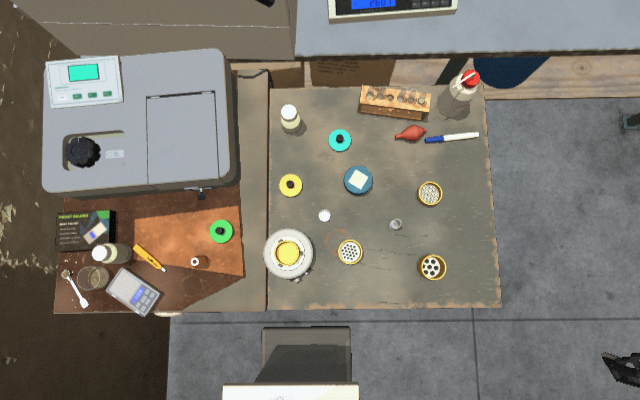

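Scene: shaker with pan at top (288,253). Medium sieve (19 holes) is at (350,252), coarse (7 holes) at (432,267), fine at (430,193). The brass lid is at (290,185) and the tin at (358,181). A small white cap (324,215) and a glass (396,225) stand between them.

```bash
cat > h.py <<'E'
from cell import ctrl
import cv2,numpy as np
def pts(n,d):
    c=ctrl.calibration(n); v,u=np.mgrid[:400,:640]
    P=np.stack([(u+.0-c['cx'])/c['fx']*d,-(v-c['cy'])/c['fy']*d,-d,np.ones_like(d)],-1)
    return P@np.linalg.inv(c['world_to_cam']).T[:,:3]
def pix(n,p):
    c=ctrl.calibration(n);q=c['world_to_cam']@np.r_[p,1]
    return c['cx']-c['fx']*q[0]/q[2], c['cy']+c['fy']*q[1]/q[2]
def brass(im):
    h=cv2.cvtColor(im,cv2.COLOR_BGR2HSV)
    return cv2.inRange(h,(14,110,70),(32,255,255))>0
def onplane(n,uv,z):
    c=ctrl.calibration(n);W=np.linalg.inv(c['world_to_cam'])
    uv=np.asarray(uv,float).reshape(-1,2)
    r=np.c_[(uv[:,0]-c['cx'])/c['fx'],-(uv[:,1]-c['cy'])/c['fy'],-np.ones(len(uv))]@W[:3,:3].T
    o=W[:3,3]; return o+r*((z-o[2])/r[:,2])[:,None]
E
python3 - <<'E'
from h import *
T={'fine':(430,193,.030),'med':(350,252,.040),'coarse':(432,267,.050),'lid':(290,185,.013),'pan':(288,253,.072)}
D={n:np.load(n+'0.npy') for n in('top','scene')}
X={n:pts(n,D[n]) for n in D}; M={n:brass(cv2.imread(f'pics/{n}0.png')) for n in D}
for k,(u,v,z) in T.items():
    c=np.median(X['top'][v-3:v+4,u-3:u+4].reshape(-1,3),0); c[:2]=onplane('top',(u,v),z)[0,:2]
    for n in D:
        P=X[n]; m=(np.hypot(P[...,0]-c[0],P[...,1]-c[1])<.045)&(D[n]>0)
        mm=m&M[n]&(abs(P[...,2]-z)<.007)
        Q=P[mm]; (e,r)=cv2.minEnclosingCircle(Q[:,:2].astype(np.float32))
        # silhouette: ellipse of colour mask contour -> top plane
        cs,_=cv2.findContours((m&M[n]).astype(np.uint8),0,1); cc=max(cs,key=cv2.contourArea)
        R=onplane(n,cc[:,0],z)[:,:2]; e2,r2=cv2.minEnclosingCircle(R.astype(np.float32))
        print(k,n,len(Q),'zmed',np.round(np.median(Q[:,2]),4),'circ',np.round(e,4),round(r,4),'med',np.round(np.median(Q,0),3),'sil',np.round(e2,4),round(r2,4))
P=X['top']
for nm,(u,v) in dict(tin=(358,181),cap=(324,215),glass=(396,225),bench=(380,280),bench2=(300,285),bottle=(196,261),bottlew=(289,112)).items():
    print(nm,np.round(np.median(P[v-2:v+3,u-2:u+3].reshape(-1,3),0),3))
im=cv2.imread('pics/top0.png')[110:300,190:470];cv2.imwrite('pics/c.png',cv2.resize(im,None,fx=2.8,fy=2.8,interpolation=2))
E
```

```text
fine top 124 zmed 0.0292 circ [ 0.5915 -0.3439] 0.029 med [ 0.592 -0.347  0.029] sil [ 0.5904 -0.3422] 0.0312
fine scene 111 zmed 0.0281 circ [ 0.5923 -0.3427] 0.0321 med [ 0.594 -0.34   0.028] sil [ 0.5868 -0.3312] 0.0422
med top 101 zmed 0.0399 circ [ 0.453 -0.146] 0.0289 med [ 0.454 -0.15   0.04 ] sil [ 0.4534 -0.1456] 0.0293
med scene 141 zmed 0.0382 circ [ 0.4551 -0.1421] 0.031 med [ 0.455 -0.142  0.038] sil [ 0.4469 -0.1314] 0.0432
coarse top 138 zmed 0.0498 circ [ 0.4158 -0.3357] 0.029 med [ 0.416 -0.338  0.05 ] sil [ 0.4151 -0.3316] 0.0329
coarse scene 130 zmed 0.0486 circ [ 0.4179 -0.3341] 0.0319 med [ 0.418 -0.332  0.049] sil [ 0.4051 -0.315 ] 0.0513
lid top 367 zmed 0.0126 circ [ 0.6199 -0.003 ] 0.0289 med [ 0.617 -0.005  0.013] sil [ 0.6197 -0.0032] 0.029
lid scene 240 zmed 0.0133 circ [0.6218 0.001 ] 0.0295 med [0.616 0.005 0.013] sil [0.6211 0.001 ] 0.0315
pan top 103 zmed 0.0715 circ [4.52e-01 3.00e-04] 0.0285 med [ 0.454 -0.001  0.072] sil [4.527e-01 2.000e-04] 0.0291
pan scene 164 zmed 0.0704 circ [0.4547 0.0048] 0.0301 med [0.453 0.006 0.07 ] sil [0.4474 0.0102] 0.038
tin [ 0.623 -0.17   0.033]
cap [ 0.545 -0.086  0.002]
glass [ 0.517 -0.261  0.005]
bench [ 0.385 -0.219  0.001]
bench2 [ 0.375 -0.026  0.002]
bottle [0.436 0.212 0.054]
bottlew [ 0.779 -0.008  0.096]
```

View pics/c.png

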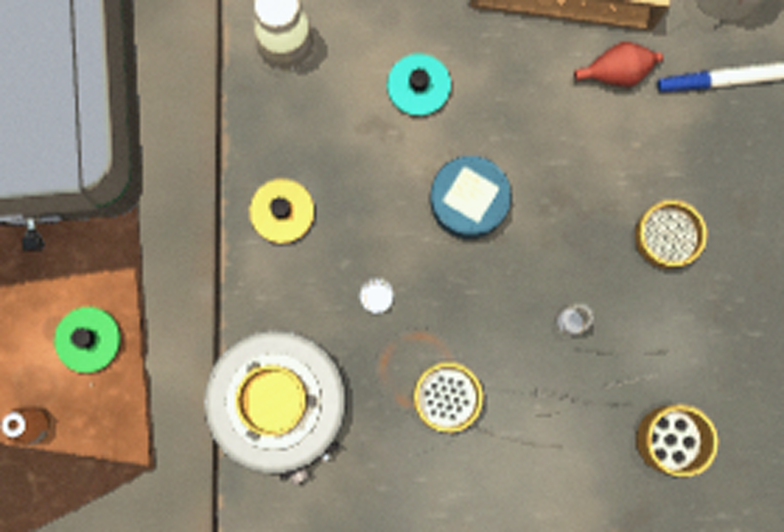

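Detections agree in both views to within about 4 mm, and the pieces stand clear of each other. First I level the tool yaw (+24.7°) and go above the fine sieve at about (0.592,-0.343).

Emit:
send_rows(
  deltas=[
    [[0,0,0.3],[0,0,0.771],1],
    [[0,0,0.3],[0,0,0.771],1],
    [[0,0,0.3],[0,0,0.771],1],
    [[0,0,0.3],[0,0,0.771],1],
    [[0,0,0.3],[0,0,0.771],1],
    [[0,0,0.3],[0,0,0.771],1],
    [[0,0,0.3],[0,0,0.771],1],
    [[0,0,0.3],[0,0,0.771],1],
  ],
)

```text
t: 0.77
ee_pos: [0.2818, -0.6131, 0.1825]
tcp_rot: [-3.141, 0.004, 0.001]
wrist_force: [-0.3, 0.5, 0.2]
finger_gap: 0.0852
grasp_force: 0.0
```

Emit:
send_rows(
  deltas=[
    [[0.97,-0.84,0.2],[0,0,0],1],
    [[0.97,-0.84,0.2],[0,0,0],1],
    [[0.97,-0.84,0.2],[0,0,0],1],
    [[0.97,-0.84,0.2],[0,0,0],1],
    [[0.97,-0.84,0.2],[0,0,0],1],
    [[0.97,-0.84,0.2],[0,0,0],1],
    [[0.97,-0.84,0.2],[0,0,0],1],
    [[0.97,-0.84,0.2],[0,0,0],1],
  ],
)

```text
t: 1.43
ee_pos: [0.4378, -0.4777, 0.1507]
tcp_rot: [-3.141, -0.0, 0.001]
wrist_force: [-0.4, 0.5, -0.8]
finger_gap: 0.0854
grasp_force: 0.0
```

Emit:
send_rows(
  deltas=[
    [[0.97,-0.84,0.2],[0,0,0],1],
    [[0.97,-0.84,0.2],[0,0,0],1],
    [[0.97,-0.84,0.2],[0,0,0],1],
    [[0.97,-0.84,0.2],[0,0,0],1],
    [[0.97,-0.84,0.2],[0,0,0],1],
    [[0.97,-0.84,0.2],[0,0,0],1],
    [[0.97,-0.84,0.2],[0,0,0],1],
    [[0.97,-0.84,0.2],[0,0,0],1],
  ],
)

```text
t: 2.1
ee_pos: [0.5929, -0.3434, 0.1186]
tcp_rot: [-3.141, -0.0, 0.001]
wrist_force: [-0.1, -0.8, 0.2]
finger_gap: 0.0856
grasp_force: 0.0
```

Emit:
send_rows(
  deltas=[
    [[0,0,0.9],[0,0,0],1],
    [[0,0,0.9],[0,0,0],1],
    [[0,0,0.9],[0,0,0],1],
    [[0,0,0.9],[0,0,0],1],
    [[0,0,0.8],[0,0,0],1],
    [[0,0,0.6],[0,0,0],1],
    [[0,0,0.4],[0,0,0],1],
    [[0,0,0.1],[0,0,0],1],
  ],
)

```text
t: 2.77
ee_pos: [0.5915, -0.344, 0.0077]
tcp_rot: [-3.14, -0.0, 0.003]
wrist_force: [-0.2, 0.0, 0.3]
finger_gap: 0.0856
grasp_force: 0.0
```

Emit:
send_rows(
  deltas=[
    [[0,0,0],[0,0,0],0],
    [[0,0,0],[0,0,0],0],
    [[0,0,0],[0,0,0],0],
    [[0,0,0],[0,0,0],0],
    [[0,0,0],[0,0,0],0],
    [[0,0,0],[0,0,0],0],
    [[0,0,0],[0,0,0],0],
    [[0,0,0],[0,0,0],0],
  ],
  newtons=40,
)

```text
t: 3.43
ee_pos: [0.5929, -0.3448, 0.0107]
tcp_rot: [3.141, 0.0, 0.003]
wrist_force: [-0.9, 0.4, 6.7]
finger_gap: 0.0563
grasp_force: 43.2
```

Gripped. Lift, then move to above the pan.

Emit:
send_rows(
  deltas=[
    [[0,0,-0.5],[0,0,0],0],
    [[0,0,-0.9],[0,0,0],0],
    [[0,0,-0.9],[0,0,0],0],
    [[0,0,-0.9],[0,0,0],0],
    [[0,0,-0.9],[0,0,0],0],
    [[0,0,-0.9],[0,0,0],0],
    [[0,0,-0.9],[0,0,0],0],
    [[0,0,-0.5],[0,0,0],0],
  ],
)

```text
t: 4.1
ee_pos: [0.5929, -0.345, 0.1404]
tcp_rot: [3.14, 0.0, 0.004]
wrist_force: [-0.4, -0.7, -1.3]
finger_gap: 0.0563
grasp_force: 43.0
```

Emit:
send_rows(
  deltas=[
    [[-0.37,-0.9,0],[0,0,0],0],
    [[-0.37,-0.9,0],[0,0,0],0],
    [[-0.37,-0.9,0],[0,0,0],0],
    [[-0.37,-0.9,0],[0,0,0],0],
    [[-0.37,-0.9,0],[0,0,0],0],
    [[-0.37,-0.9,0],[0,0,0],0],
    [[-0.37,-0.9,0],[0,0,0],0],
    [[-0.37,-0.9,0],[0,0,0],0],
  ],
)

```text
t: 4.77
ee_pos: [0.5325, -0.1997, 0.1376]
tcp_rot: [-3.142, -0.0, -0.0]
wrist_force: [-0.1, -0.7, -0.3]
finger_gap: 0.0559
grasp_force: 43.0
```

Emit:
send_rows(
  deltas=[
    [[-0.37,-0.9,0],[0,0,0],0],
    [[-0.37,-0.9,0],[0,0,0],0],
    [[-0.37,-0.9,0],[0,0,0],0],
    [[-0.37,-0.9,0],[0,0,0],0],
    [[-0.37,-0.9,0],[0,0,0],0],
    [[-0.37,-0.9,0],[0,0,0],0],
    [[-0.37,-0.9,0],[0,0,0],0],
    [[-0.37,-0.9,0],[0,0,0],0],
  ],
)

```text
t: 5.43
ee_pos: [0.4734, -0.0557, 0.1376]
tcp_rot: [-3.142, -0.0, -0.001]
wrist_force: [1.0, 0.5, -1.0]
finger_gap: 0.0563
grasp_force: 43.0
```

```bash
python3 - <<'E'
from h import *
o=ctrl.get_obs();print(np.round(o['ee_pos'],4),o['finger_gap'])
for n in("scene","top"):
    im,d=ctrl.get_image(n); cv2.imwrite(f"pics/{n}1.png",im); np.save(f"{n}1.npy",d)
    u,v=map(int,pix(n,o['ee_pos'])); print(n,u,v)
    if n=='scene': cv2.imwrite('pics/c1.png',cv2.resize(im[max(v-80,0):v+120,u-120:u+120],None,fx=2.5,fy=2.5,interpolation=2))
    P=pts(n,d);m=brass(im)&(np.hypot(P[...,0]-o['ee_pos'][0],P[...,1]-o['ee_pos'][1])<.06)&(P[...,2]>.12)
    Q=P[m]
    if len(Q)>10:
        print(n,len(Q),Q.min(0).round(4),Q.max(0).round(4), np.percentile(Q[:,2],[5,50,95]).round(4))
E
```

```text
[ 0.4734 -0.0557  0.1376] 0.05627702068629689
scene 343 205
scene 241 [ 0.4453 -0.0823  0.1356] [ 0.502  -0.0033  0.2122] [0.138  0.1501 0.1596]
top 309 241
```

View pics/c1.png

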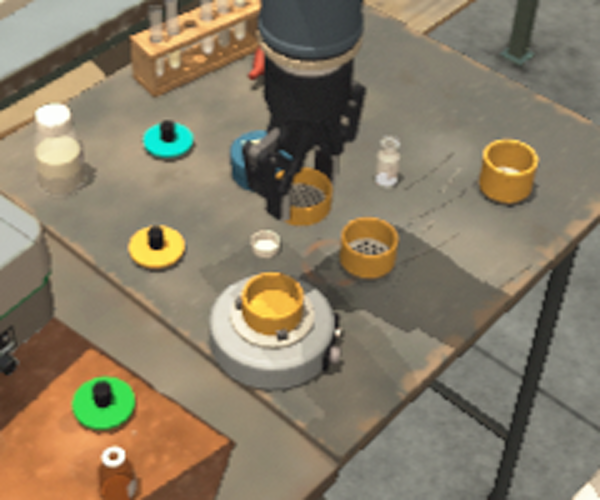

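The sieve is held upright in the gripper (crop at (300,195)) and the pan is clear below-left at (272,300). Next I hover just above the pan and compare both rims in the same view.

Emit:
send_rows(
  deltas=[
    [[-0.25,-0.71,0],[0,0,0],0],
    [[-0.25,-0.71,0],[0,0,0],0],
    [[-0.25,-0.71,0],[0,0,0],0],
    [[-0.25,-0.72,0],[0,0,0],0],
    [[0,0,0.6],[0,0,0],0],
    [[0,0,0.6],[0,0,0],0],
    [[0,0,0.6],[0,0,0],0],
    [[0,0,0.4],[0,0,0],0],
  ],
)

```text
t: 6.2
ee_pos: [0.4539, 0.0002, 0.0927]
tcp_rot: [3.141, 0.0, 0.0]
wrist_force: [-0.9, 0.6, -0.8]
finger_gap: 0.0567
grasp_force: 43.0
```

```bash
python3 - <<'E'
from h import *
o=ctrl.get_obs();e=o['ee_pos'];print(np.round(e,4),np.round(o['wrist_force'],1))
n="scene";im,d=ctrl.get_image(n);cv2.imwrite("pics/scene2.png",im)
u,v=map(int,pix(n,e));cv2.imwrite('pics/c2.png',cv2.resize(im[v-60:v+60,u-70:u+70],None,fx=5,fy=5,interpolation=2))
print(u,v)
E
```

```text
[4.539e-01 2.000e-04 9.270e-02] [-0.9  0.6 -0.8]
333 235
```

View pics/c2.png

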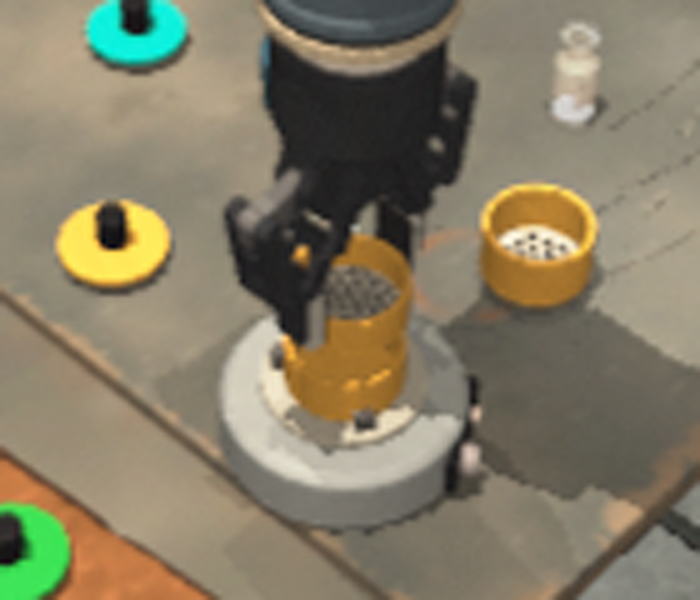

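In the crop the held sieve's right edge is at x≈413 and the pan's at ≈407, so the sieve sits about 1 px (2 mm) too far toward −x−y. I nudge it that way and lower it.

Emit:
send_rows(
  deltas=[
    [[0.03,-0.08,0],[0,0,0],0],
    [[0,0,0.15],[0,0,0],0],
    [[0,0,0.15],[0,0,0],0],
    [[0,0,0.15],[0,0,0],0],
    [[0,0,0.15],[0,0,0],0],
    [[0,0,0.1],[0,0,0],0],
    [[0,0,0.1],[0,0,0],0],
    [[0,0,0],[0,0,0],0],
  ],
)

```text
t: 6.92
ee_pos: [0.4542, 0.0021, 0.077]
tcp_rot: [3.142, 0.0, -0.001]
wrist_force: [0.3, -0.5, -1.2]
finger_gap: 0.0562
grasp_force: 43.0
```

Emit:
send_rows(
  deltas=[
    [[0,0,0.05],[0,0,0],0],
    [[0,0,0.05],[0,0,0],0],
    [[0,0,0.05],[0,0,0],0],
    [[0,0,0.05],[0,0,0],0],
    [[0,0,0],[0,0,0],0],
    [[0,0,0],[0,0,0],0],
    [[0,0,0],[0,0,0],0],
    [[0,0,0],[0,0,0],0],
  ],
)

```text
t: 7.58
ee_pos: [0.4545, 0.0021, 0.0745]
tcp_rot: [-3.141, 0.0, -0.002]
wrist_force: [-5.0, 0.4, 21.0]
finger_gap: 0.056
grasp_force: 45.0
```

Contact at TCP 0.0745 puts the piece origin at about 0.064, so it is seated. Release and retreat.

Emit:
send_rows(
  deltas=[
    [[0,0,-0.08],[0,0,0],0],
    [[0,0,0],[0,0,0],1],
    [[0,0,0],[0,0,0],1],
    [[0,0,0],[0,0,0],1],
    [[0,0,0],[0,0,0],1],
    [[0,0,0],[0,0,0],1],
    [[0,0,0],[0,0,0],1],
    [[0,0,0],[0,0,0],1],
  ],
)

```text
t: 8.25
ee_pos: [0.4543, 0.0021, 0.0748]
tcp_rot: [-3.142, -0.0, 0.0]
wrist_force: [-0.1, 1.2, -0.9]
finger_gap: 0.086
grasp_force: 0.0
```

Emit:
send_rows(
  deltas=[
    [[0,0,-0.5],[0,0,0],1],
    [[0,0,-0.8],[0,0,0],1],
    [[0,0,-0.8],[0,0,0],1],
    [[0,0,-0.8],[0,0,0],1],
    [[0,1,0],[0,0,0],1],
    [[0,1,0],[0,0,0],1],
    [[0,1,0],[0,0,0],1],
    [[0,1,0],[0,0,0],1],
  ],
)

```text
t: 8.92
ee_pos: [0.4543, -0.0786, 0.133]
tcp_rot: [-3.142, -0.001, -0.0]
wrist_force: [-0.2, -0.3, -0.3]
finger_gap: 0.0857
grasp_force: 0.0
```

Emit:
send_rows(
  deltas=[
    [[0,1,0],[0,0,0],1],
    [[0,1,0],[0,0,0],1],
    [[0,1,0],[0,0,0],1],
    [[0,0.4,0],[0,0,0],1],
    [[0,0,0],[0,0,0],1],
    [[0,0,0],[0,0,0],1],
    [[0,0,0],[0,0,0],1],
    [[0,0,0],[0,0,0],1],
  ],
)

```text
t: 9.58
ee_pos: [0.4545, -0.1445, 0.1328]
tcp_rot: [-3.141, -0.003, 0.0]
wrist_force: [-0.2, 0.3, -0.8]
finger_gap: 0.0853
grasp_force: 0.0
```

```bash
cat >> h.py <<'E'
def rim(n,c,z,tag,tol=.007):
    im,d=ctrl.get_image(n);cv2.imwrite(f"pics/{tag}.png",im);P=pts(n,d)
    m=brass(im)&(d>0)&(np.hypot(P[...,0]-c[0],P[...,1]-c[1])<.045)&(abs(P[...,2]-z)<tol);Q=P[m]
    e,r=cv2.minEnclosingCircle(Q[:,:2].astype(np.float32))
    # plane fit for tilt
    A=np.c_[Q[:,:2]-e,np.ones(len(Q))];s=np.linalg.lstsq(A,Q[:,2],rcond=None)[0]
    print(n,len(Q),'c',np.round(e,4),'r',round(r,4),'z',round(s[2],4),'tilt',np.round(s[:2],3))
    return im
E
python3 - <<'E'
from h import *
print(ctrl.get_obs()['ee_pos'].round(4))
for n in('top','scene'): rim(n,(.4535,.001),.094,n+'3')
E
```

```text
[ 0.4545 -0.1445  0.1328]
top 110 c [4.538e-01 1.000e-04] r 0.0285 z 0.0935 tilt [ 0.01  -0.003]
scene 165 c [0.4548 0.0029] r 0.0306 z 0.0923 tilt [ 0.014 -0.006]
```

The fine sieve is seated: rim 0.0935 against 0.094 expected, no tilt. Medium next.

Emit:
send_rows(
  deltas=[
    [[0,0,0.9],[0,0,0],1],
    [[0,0,0.9],[0,0,0],1],
    [[0,0,0.9],[0,0,0],1],
    [[0,0,0.9],[0,0,0],1],
    [[0,0,0.8],[0,0,0],1],
    [[0,0,0.7],[0,0,0],1],
    [[0,0,0.5],[0,0,0],1],
    [[0,0,0.3],[0,0,0],1],
  ],
)

```text
t: 10.35
ee_pos: [0.4541, -0.1452, 0.0138]
tcp_rot: [-3.141, -0.002, 0.002]
wrist_force: [-0.3, 0.3, -0.2]
finger_gap: 0.0857
grasp_force: 0.0
```

Emit:
send_rows(
  deltas=[
    [[0,0,0],[0,0,0],0],
    [[0,0,0],[0,0,0],0],
    [[0,0,0],[0,0,0],0],
    [[0,0,0],[0,0,0],0],
    [[0,0,0],[0,0,0],0],
    [[0,0,0],[0,0,0],0],
    [[0,0,0],[0,0,0],0],
    [[0,0,0],[0,0,0],0],
  ],
  newtons=40,
)

```text
t: 11.02
ee_pos: [0.4547, -0.1458, 0.0157]
tcp_rot: [-3.142, -0.001, -0.002]
wrist_force: [-1.7, 2.1, 8.5]
finger_gap: 0.0577
grasp_force: 43.2
```

Emit:
send_rows(
  deltas=[
    [[0,0,-0.6],[0,0,0],0],
    [[0,0,-0.9],[0,0,0],0],
    [[0,0,-0.9],[0,0,0],0],
    [[0,0,-0.9],[0,0,0],0],
    [[0,0,-0.9],[0,0,0],0],
    [[0,0,-0.9],[0,0,0],0],
    [[0,0,-0.9],[0,0,0],0],
    [[0,0,-0.5],[0,0,0],0],
  ],
)

```text
t: 11.68
ee_pos: [0.455, -0.1461, 0.1471]
tcp_rot: [3.141, 0.0, 0.004]
wrist_force: [0.3, -0.3, -0.2]
finger_gap: 0.0575
grasp_force: 43.2
```

Emit:
send_rows(
  deltas=[
    [[0,-0.924,0],[0,0,0],0],
    [[0,-0.924,0],[0,0,0],0],
    [[0,-0.924,0],[0,0,0],0],
    [[0,-0.924,0],[0,0,0],0],
    [[0,-0.924,0],[0,0,0],0],
    [[0,-0.924,0],[0,0,0],0],
    [[0,-0.924,0],[0,0,0],0],
    [[-0.02,-0.924,0],[0,0,0],0],
  ],
)

```text
t: 12.35
ee_pos: [0.454, 0.0028, 0.1453]
tcp_rot: [-3.141, -0.0, -0.001]
wrist_force: [-0.3, 0.3, -1.4]
finger_gap: 0.0572
grasp_force: 43.2
```

Emit:
send_rows(
  deltas=[
    [[0,0,0],[0,0,0],0],
    [[0,0,0.4],[0,0,0],0],
    [[0,0,0.4],[0,0,0],0],
    [[0,0,0.4],[0,0,0],0],
    [[0,0,0.3],[0,0,0],0],
    [[0,0,0],[0,0,0],0],
    [[0,0,0],[0,0,0],0],
    [[0,0,0],[0,0,0],0],
  ],
)

```text
t: 13.02
ee_pos: [0.454, 0.0016, 0.1148]
tcp_rot: [3.142, -0.001, -0.0]
wrist_force: [0.5, -0.6, -1.3]
finger_gap: 0.0574
grasp_force: 43.2
```

```bash
python3 - <<'E'
from h import *
e=ctrl.get_obs()['ee_pos'];print(e.round(4))
n="scene";im,d=ctrl.get_image(n);cv2.imwrite("pics/scene4.png",im)
u,v=map(int,pix(n,e));cv2.imwrite('pics/c4.png',cv2.resize(im[v-60:v+60,u-70:u+70],None,fx=5,fy=5,interpolation=2))
E
```

```text
[0.454  0.0016 0.1148]
```

View pics/c4.png

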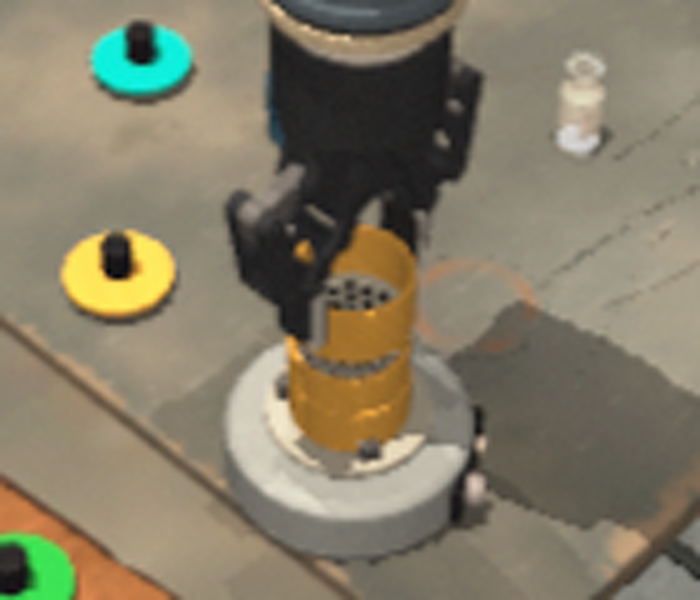

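The medium sieve hovers well aligned over the fine one (right edges 417 and 412, which perspective explains). Lower it.

Emit:
send_rows(
  deltas=[
    [[0.02,0,0.15],[0,0,0],0],
    [[0,0,0.15],[0,0,0],0],
    [[0,0,0.15],[0,0,0],0],
    [[0,0,0.1],[0,0,0],0],
    [[0,0,0.08],[0,0,0],0],
    [[0,0,0],[0,0,0],0],
    [[0,0,0],[0,0,0],0],
    [[0,0,0],[0,0,0],0],
  ],
)

```text
t: 13.73
ee_pos: [0.4544, 0.002, 0.1023]
tcp_rot: [-3.142, -0.0, -0.0]
wrist_force: [0.3, 1.2, -1.7]
finger_gap: 0.0575
grasp_force: 43.2
```

Emit:
send_rows(
  deltas=[
    [[0,0,0.05],[0,0,0],0],
    [[0,0,0.05],[0,0,0],0],
    [[0,0,0.03],[0,0,0],0],
    [[0,0,0],[0,0,0],0],
    [[0,0,0],[0,0,0],0],
    [[0,0,0],[0,0,0],0],
    [[0,0,0],[0,0,0],0],
    [[0,0,0],[0,0,0],0],
  ],
)

```text
t: 14.4
ee_pos: [0.4547, 0.002, 0.1015]
tcp_rot: [-3.141, 0.0, -0.003]
wrist_force: [-7.0, 1.1, 31.2]
finger_gap: 0.0573
grasp_force: 45.9
```

Seated firmly. Release and go to the coarse sieve at about (0.417,-0.336).

Emit:
send_rows(
  deltas=[
    [[0,0,-0.1],[0,0,0],0],
    [[0,0,0],[0,0,0],1],
    [[0,0,0],[0,0,0],1],
    [[0,0,0],[0,0,0],1],
    [[0,0,0],[0,0,0],1],
    [[0,0,0],[0,0,0],1],
    [[0,0,0],[0,0,0],1],
    [[0,0,0],[0,0,0],1],
  ],
)

```text
t: 15.07
ee_pos: [0.4543, 0.0019, 0.1016]
tcp_rot: [3.142, 0.0, -0.0]
wrist_force: [0.1, 0.0, 0.3]
finger_gap: 0.0851
grasp_force: 0.0
```

Emit:
send_rows(
  deltas=[
    [[0,0,-0.5],[0,0,0],1],
    [[0,0,-0.9],[0,0,0],1],
    [[0,0,-0.9],[0,0,0],1],
    [[0,0,-0.9],[0,0,0],1],
    [[0,0.9,0],[0,0,0],1],
    [[0,0.9,0],[0,0,0],1],
    [[0,0.9,0],[0,0,0],1],
    [[0,0.9,0],[0,0,0],1],
  ],
)

```text
t: 15.73
ee_pos: [0.4543, -0.0707, 0.1658]
tcp_rot: [-3.142, -0.001, -0.0]
wrist_force: [-0.7, -1.2, -0.5]
finger_gap: 0.0855
grasp_force: 0.0
```

Emit:
send_rows(
  deltas=[
    [[-0.12,0.9,0],[0,0,0],1],
    [[-0.12,0.9,0],[0,0,0],1],
    [[-0.12,0.9,0],[0,0,0],1],
    [[-0.12,0.9,0],[0,0,0],1],
    [[-0.12,0.9,0],[0,0,0],1],
    [[-0.12,0.9,0],[0,0,0],1],
    [[-0.12,0.9,0],[0,0,0],1],
    [[-0.12,0.9,0],[0,0,0],1],
  ],
)

```text
t: 16.4
ee_pos: [0.4349, -0.2149, 0.1656]
tcp_rot: [-3.142, -0.0, 0.0]
wrist_force: [-0.1, 0.6, 0.2]
finger_gap: 0.0854
grasp_force: 0.0
```

Emit:
send_rows(
  deltas=[
    [[-0.15,0.9,0],[0,0,0],1],
    [[-0.15,0.9,0],[0,0,0],1],
    [[-0.15,0.9,0],[0,0,0],1],
    [[-0.15,0.9,0],[0,0,0],1],
    [[-0.15,0.9,0],[0,0,0],1],
    [[-0.15,0.8,0],[0,0,0],1],
    [[0,0,0],[0,0,0],1],
    [[0,0,0],[0,0,0],1],
  ],
)

```text
t: 17.07
ee_pos: [0.4168, -0.3206, 0.1655]
tcp_rot: [-3.141, 0.003, 0.001]
wrist_force: [-0.4, 0.5, 0.4]
finger_gap: 0.0855
grasp_force: 0.0
```

```bash
python3 - <<'E'
from h import *
print(ctrl.get_obs()['ee_pos'].round(4))
for n in('top','scene'): rim(n,(.4535,.001),.126,n+'5')
E
```

```text
[ 0.4168 -0.3206  0.1655]
top 113 c [ 4.536e-01 -1.000e-04] r 0.0286 z 0.1254 tilt [ 0.007 -0.006]
scene 172 c [0.4547 0.005 ] r 0.0314 z 0.1241 tilt [ 0.008 -0.007]
```

Emit:
send_rows(
  deltas=[
    [[0,0.77,0.5],[0,0,0],1],
    [[0,0,1],[0,0,0],1],
    [[0,0,1],[0,0,0],1],
    [[0,0,1],[0,0,0],1],
    [[0,0,1],[0,0,0],1],
    [[0,0,1],[0,0,0],1],
    [[0,0,0.9],[0,0,0],1],
    [[0,0,0.8],[0,0,0],1],
  ],
)

```text
t: 17.83
ee_pos: [0.4176, -0.334, 0.0206]
tcp_rot: [-3.141, -0.003, 0.0]
wrist_force: [0.2, 0.7, -0.0]
finger_gap: 0.0851
grasp_force: 0.0
```

Emit:
send_rows(
  deltas=[
    [[0,0,0],[0,0,0],1],
    [[0,0,0],[0,0,0],0],
    [[0,0,0],[0,0,0],0],
    [[0,0,0],[0,0,0],0],
    [[0,0,0],[0,0,0],0],
    [[0,0,0],[0,0,0],0],
    [[0,0,0],[0,0,0],0],
    [[0,0,0],[0,0,0],0],
  ],
  newtons=40,
)

```text
t: 18.5
ee_pos: [0.4179, -0.3353, 0.0232]
tcp_rot: [3.141, 0.001, 0.003]
wrist_force: [-1.4, 1.9, 7.5]
finger_gap: 0.0575
grasp_force: 42.6
```

Emit:
send_rows(
  deltas=[
    [[0,0,-0.6],[0,0,0],0],
    [[0,0,-1],[0,0,0],0],
    [[0,0,-1],[0,0,0],0],
    [[0,0,-1],[0,0,0],0],
    [[0,0,-1],[0,0,0],0],
    [[0,0,-1],[0,0,0],0],
    [[0,0,-1],[0,0,0],0],
    [[0,0,-1],[0,0,0],0],
  ],
)

```text
t: 19.17
ee_pos: [0.4171, -0.3354, 0.1756]
tcp_rot: [3.141, 0.0, 0.001]
wrist_force: [0.8, -0.6, -1.6]
finger_gap: 0.0578
grasp_force: 43.5
```

Emit:
send_rows(
  deltas=[
    [[0.11,-0.95,0],[0,0,0],0],
    [[0.11,-0.95,0],[0,0,0],0],
    [[0.11,-0.95,0],[0,0,0],0],
    [[0.11,-0.95,0],[0,0,0],0],
    [[0.11,-0.95,0],[0,0,0],0],
    [[0.11,-0.95,0],[0,0,0],0],
    [[0.11,-0.95,0],[0,0,0],0],
    [[0.11,-0.95,0],[0,0,0],0],
  ],
)

```text
t: 19.83
ee_pos: [0.4348, -0.1825, 0.1745]
tcp_rot: [3.141, 0.0, 0.002]
wrist_force: [0.4, 0.5, -1.2]
finger_gap: 0.0574
grasp_force: 43.5
```

Emit:
send_rows(
  deltas=[
    [[0.11,-0.95,0],[0,0,0],0],
    [[0.11,-0.95,0],[0,0,0],0],
    [[0.11,-0.95,0],[0,0,0],0],
    [[0.11,-0.95,0],[0,0,0],0],
    [[0.11,-0.95,0],[0,0,0],0],
    [[0.11,-0.95,0],[0,0,0],0],
    [[0.11,-0.95,0],[0,0,0],0],
    [[0.11,-0.95,0],[0,0,0],0],
  ],
)

```text
t: 20.5
ee_pos: [0.4524, -0.0305, 0.1745]
tcp_rot: [-3.141, -0.0, -0.002]
wrist_force: [0.1, -0.1, -1.2]
finger_gap: 0.0574
grasp_force: 43.5
```

Emit:
send_rows(
  deltas=[
    [[0.1,-0.85,0],[0,0,0],0],
    [[0.0,-0.8,0],[0,0,0],0],
    [[0,0,0.3],[0,0,0],0],
    [[0,0,0.3],[0,0,0],0],
    [[0,0,0.2],[0,0,0],0],
    [[0,0,0],[0,0,0],0],
    [[0,0,0],[0,0,0],0],
    [[0,0,0],[0,0,0],0],
  ],
)

```text
t: 21.17
ee_pos: [0.4544, 0.0008, 0.1578]
tcp_rot: [3.141, -0.002, 0.0]
wrist_force: [0.1, 0.9, -1.8]
finger_gap: 0.0579
grasp_force: 43.5
```

```bash
python3 - <<'E'
from h import *
e=ctrl.get_obs()['ee_pos'];print(e.round(4))
n="scene";im,d=ctrl.get_image(n);cv2.imwrite("pics/scene6.png",im)
u,v=map(int,pix(n,e));cv2.imwrite('pics/c6.png',cv2.resize(im[v-60:v+60,u-70:u+70],None,fx=5,fy=5,interpolation=2))
E
```

```text
[0.4544 0.0008 0.1578]
```

View pics/c6.png

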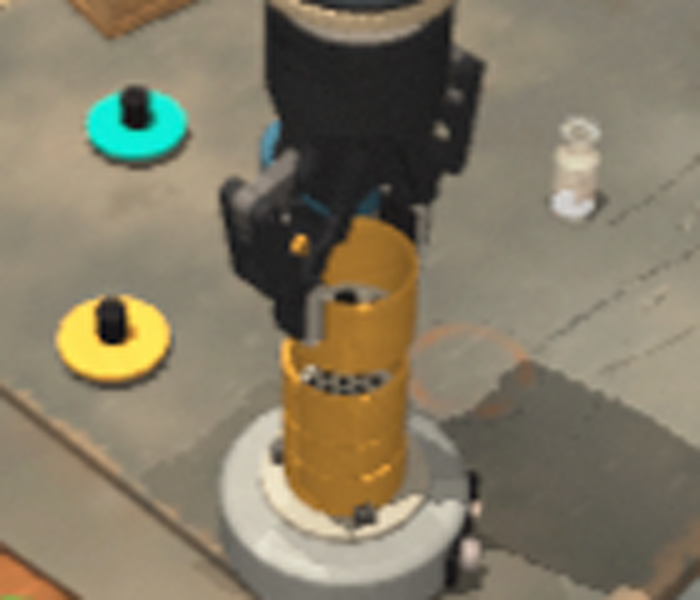

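The coarse sieve hovers over the column (right edges 418 and 408). I correct +1.2 mm in y and lower it.

Emit:
send_rows(
  deltas=[
    [[0.02,-0.06,0.1],[0,0,0],0],
    [[0,0,0.15],[0,0,0],0],
    [[0,0,0.15],[0,0,0],0],
    [[0,0,0.15],[0,0,0],0],
    [[0,0,0.12],[0,0,0],0],
    [[0,0,0.1],[0,0,0],0],
    [[0,0,0],[0,0,0],0],
    [[0,0,0],[0,0,0],0],
  ],
)

```text
t: 21.88
ee_pos: [0.4547, 0.0027, 0.1422]
tcp_rot: [3.142, 0.0, -0.001]
wrist_force: [-0.0, 1.0, -1.5]
finger_gap: 0.0573
grasp_force: 43.5
```

Emit:
send_rows(
  deltas=[
    [[0,0,0.05],[0,0,0],0],
    [[0,0,0.04],[0,0,0],0],
    [[0,0,0.03],[0,0,0],0],
    [[0,0,0],[0,0,0],0],
    [[0,0,0],[0,0,0],0],
    [[0,0,0],[0,0,0],0],
    [[0,0,0],[0,0,0],0],
    [[0,0,0],[0,0,0],0],
  ],
)

```text
t: 22.55
ee_pos: [0.4551, 0.0028, 0.141]
tcp_rot: [-3.141, -0.0, -0.002]
wrist_force: [-3.5, -0.0, 15.5]
finger_gap: 0.0578
grasp_force: 45.0
```

Emit:
send_rows(
  deltas=[
    [[0,0,-0.05],[0,0,0],0],
    [[0,0,0],[0,0,0],1],
    [[0,0,0],[0,0,0],1],
    [[0,0,0],[0,0,0],1],
    [[0,0,0],[0,0,0],1],
    [[0,0,0],[0,0,0],1],
    [[0,0,0],[0,0,0],1],
    [[0,0,-0.5],[0,0,0],1],
  ],
)

```text
t: 23.22
ee_pos: [0.4539, 0.0028, 0.1498]
tcp_rot: [3.141, 0.001, -0.004]
wrist_force: [0.4, 0.2, -0.7]
finger_gap: 0.085
grasp_force: 0.0
```

Emit:
send_rows(
  deltas=[
    [[0,0,-1],[0,0,0],1],
    [[0,0,-1],[0,0,0],1],
    [[0,0,-0.7],[0,0,0],1],
    [[1,0,0],[0,0,0],1],
    [[1,0,0],[0,0,0],1],
    [[1,0,0],[0,0,0],1],
    [[1,0,0],[0,0,0],1],
    [[1,0,0],[0,0,0],1],
  ],
)

```text
t: 23.88
ee_pos: [0.5556, 0.0028, 0.2048]
tcp_rot: [-3.142, -0.0, 0.0]
wrist_force: [-1.2, 1.2, -0.4]
finger_gap: 0.0856
grasp_force: 0.0
```

Emit:
send_rows(
  deltas=[
    [[1,0.05,0.3],[0,0,0],0.6],
    [[1,0.05,0.5],[0,0,0],0.6],
    [[1,0.05,1],[0,0,0],0.6],
    [[0.3,0,1],[0,0,0],0.6],
    [[0,0,1],[0,0,0],0.6],
    [[0,0,1],[0,0,0],0.6],
    [[0,0,0.6],[0,0,0],0.6],
    [[0,0,0],[0,0,0],0.6],
  ],
)

```text
t: 24.55
ee_pos: [0.6189, -0.0001, 0.0939]
tcp_rot: [3.141, 0.001, -0.008]
wrist_force: [0.9, -0.6, 0.2]
finger_gap: 0.0511
grasp_force: 0.0
```

```bash
python3 - <<'E'
from h import *
o=ctrl.get_obs();print(o['ee_pos'].round(4),o['finger_gap'])
for n in('top','scene'):
    rim(n,(.4535,.001),.168,n+'7'); im=rim(n,(.621,0),.013,n+'7b',.004)
u,v=map(int,pix('scene',(.53,0,.09)))
cv2.imwrite('pics/c7.png',cv2.resize(im[v-75:v+75,u-90:u+90],None,fx=4,fy=4,interpolation=2))
E
```

```text
[ 6.189e-01 -1.000e-04  9.390e-02] 0.051134663682604664
top 109 c [0.4524 0.0007] r 0.0284 z 0.1676 tilt [0.002 0.009]
top 213 c [ 0.6144 -0.0059] r 0.0274 z 0.0125 tilt [-0.015 -0.   ]
scene 190 c [0.4546 0.0037] r 0.03 z 0.166 tilt [0.003 0.002]
scene 229 c [ 6.225e-01 -4.000e-04] r 0.0297 z 0.0133 tilt [ 0.004 -0.016]
```

View pics/c7.png

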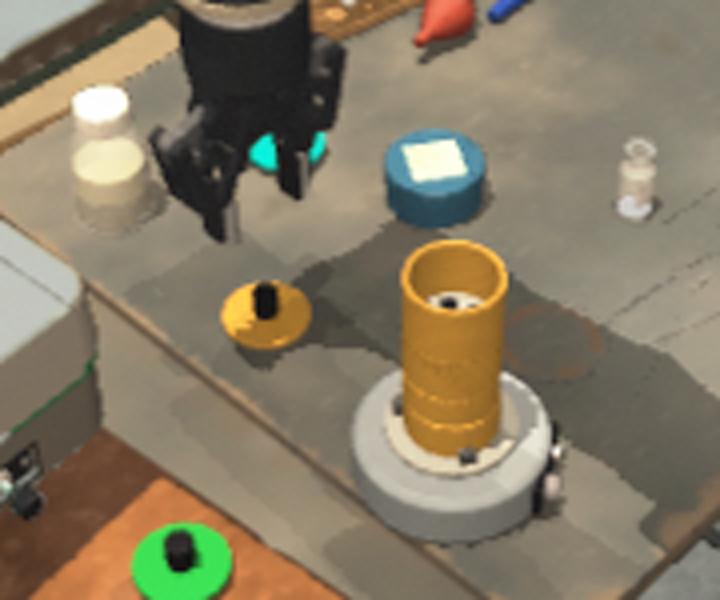

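The column is straight (rim 0.168 as expected) and the lid is untouched at crop (265,310). Grip the knob.

Emit:
send_rows(
  deltas=[
    [[0.1,0.04,0.5],[0,0,0],0.6],
    [[0,0,0.7],[0,0,0],0.6],
    [[0,0,0.7],[0,0,0],0.6],
    [[0,0,0.7],[0,0,0],0.6],
    [[0,0,0.5],[0,0,0],0.6],
    [[0,0,0.4],[0,0,0],0.6],
    [[0,0,0.3],[0,0,0],0.6],
    [[0,0,0],[0,0,0],0.6],
  ],
)

```text
t: 25.42
ee_pos: [0.6223, -0.001, 0.0199]
tcp_rot: [3.142, 0.0, -0.002]
wrist_force: [-0.1, 0.2, 0.3]
finger_gap: 0.0511
grasp_force: 0.0
```

Emit:
send_rows(
  deltas=[
    [[0,0,0],[0,0,0],0],
    [[0,0,0],[0,0,0],0],
    [[0,0,0],[0,0,0],0],
    [[0,0,0],[0,0,0],0],
    [[0,0,0],[0,0,0],0],
    [[0,0,0],[0,0,0],0],
    [[0,0,0],[0,0,0],0],
    [[0,0,0],[0,0,0],0],
  ],
  newtons=40,
)

```text
t: 26.08
ee_pos: [0.6233, -0.0011, 0.0216]
tcp_rot: [-3.142, -0.0, -0.002]
wrist_force: [-0.8, -0.1, 6.9]
finger_gap: 0.0156
grasp_force: 39.3
```

Emit:
send_rows(
  deltas=[
    [[0,0,-0.6],[0,0,0],0],
    [[0,0,-1],[0,0,0],0],
    [[0,0,-1],[0,0,0],0],
    [[0,0,-1],[0,0,0],0],
    [[0,0,-1],[0,0,0],0],
    [[0,0,-1],[0,0,0],0],
    [[0,0,-1],[0,0,0],0],
    [[0,0,-1],[0,0,0],0],
  ],
)

```text
t: 26.75
ee_pos: [0.6223, -0.001, 0.1746]
tcp_rot: [-3.141, -0.0, 0.0]
wrist_force: [0.2, 0.1, -1.4]
finger_gap: 0.0157
grasp_force: 39.3
```

Emit:
send_rows(
  deltas=[
    [[0,0,-1],[0,0,0],0],
    [[0,0,-1],[0,0,0],0],
    [[-0.5,0,0],[0,0,0],0],
    [[-0.9,-0.04,0],[0,0,0],0],
    [[-1,-0.04,0],[0,0,0],0],
    [[-1,-0.04,0],[0,0,0],0],
    [[-1,-0.04,0],[0,0,0],0],
    [[-1,0,0],[0,0,0],0],
  ],
)

```text
t: 27.42
ee_pos: [0.5134, 0.0023, 0.2134]
tcp_rot: [-3.141, -0.001, 0.0]
wrist_force: [0.4, -0.4, -0.5]
finger_gap: 0.016
grasp_force: 39.3
```

Emit:
send_rows(
  deltas=[
    [[-1,0,0],[0,0,0],0],
    [[-1,0,0],[0,0,0],0],
    [[-0.9,0,0],[0,0,0],0],
    [[0,0,0],[0,0,0],0],
    [[0,0,0],[0,0,0],0],
    [[0,0,0],[0,0,0],0],
    [[0,0,0],[0,0,0],0],
    [[0,0,0],[0,0,0],0],
  ],
)

```text
t: 28.08
ee_pos: [0.4575, 0.0022, 0.2129]
tcp_rot: [3.142, 0.0, 0.0]
wrist_force: [0.5, 0.4, -0.8]
finger_gap: 0.0156
grasp_force: 39.3
```

```bash
python3 - <<'E'
from h import *
e=ctrl.get_obs()['ee_pos'];print(e.round(4))
n="scene";im=rim(n,e,e[2]-.0086,'scene8',.006)
u,v=map(int,pix(n,e));cv2.imwrite('pics/c8.png',cv2.resize(im[v-60:v+60,u-70:u+70],None,fx=5,fy=5,interpolation=2))
E
```

```text
[0.4575 0.0022 0.2129]
scene 275 c [0.4551 0.0049] r 0.0288 z 0.2047 tilt [ 0.01  -0.024]
```

View pics/c8.png

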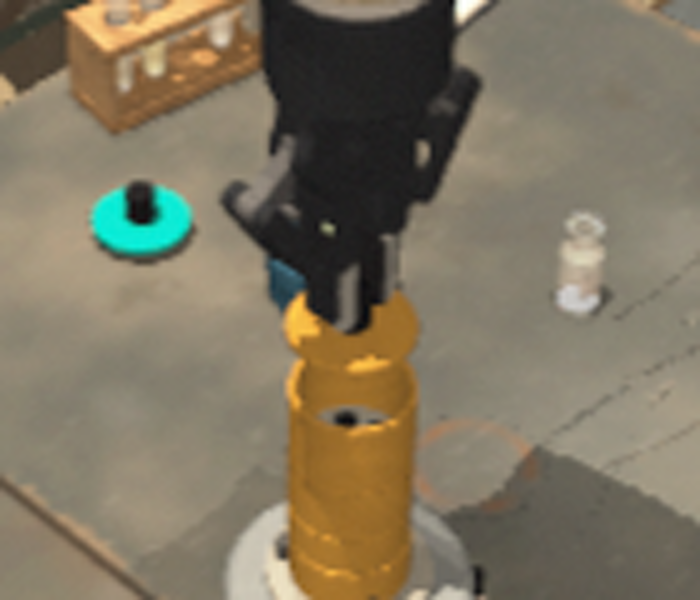

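The lid is level and centred over the column (edges 284–418 and 287–416). Lower it.

Emit:
send_rows(
  deltas=[
    [[-0.04,0,0.2],[0,0,0],0],
    [[0,0,0.3],[0,0,0],0],
    [[0,0,0.3],[0,0,0],0],
    [[0,0,0.25],[0,0,0],0],
    [[0,0,0.2],[0,0,0],0],
    [[0,0,0.15],[0,0,0],0],
    [[0,0,0.1],[0,0,0],0],
    [[0,0,0],[0,0,0],0],
  ],
)

```text
t: 28.8
ee_pos: [0.4558, 0.0021, 0.1825]
tcp_rot: [3.142, 0.0, -0.001]
wrist_force: [-0.6, 0.2, -0.8]
finger_gap: 0.0156
grasp_force: 39.3
```

Emit:
send_rows(
  deltas=[
    [[0,0,0.04],[0,0,0],0],
    [[0,0,0.04],[0,0,0],0],
    [[0,0,0],[0,0,0],0],
    [[0,0,0],[0,0,0],0],
    [[0,0,0],[0,0,0],0],
    [[0,0,0],[0,0,0],0],
    [[0,0,0],[0,0,0],0],
    [[0,0,0],[0,0,0],0],
  ],
)

```text
t: 29.47
ee_pos: [0.4562, 0.0021, 0.1815]
tcp_rot: [-3.142, -0.0, -0.001]
wrist_force: [-1.0, 0.5, 5.1]
finger_gap: 0.016
grasp_force: 39.9
```

Contact at the expected height. Release, retreat and check.

Emit:
send_rows(
  deltas=[
    [[0,0,0],[0,0,0],0.5],
    [[0,0,0],[0,0,0],0.5],
    [[0,0,0],[0,0,0],0.5],
    [[0,0,0],[0,0,0],0.5],
    [[0,0,0],[0,0,0],0.5],
    [[0,0,-0.3],[0,0,0],0.5],
    [[0,0,-0.7],[0,0,0],0.5],
    [[0,0,-1],[0,0,0],0.5],
  ],
)

```text
t: 30.13
ee_pos: [0.4551, 0.0021, 0.2211]
tcp_rot: [3.141, 0.0, -0.004]
wrist_force: [0.4, 1.1, 0.5]
finger_gap: 0.0427
grasp_force: 0.0
```

Emit:
send_rows(
  deltas=[
    [[0,0,-1],[0,0,0],0.5],
    [[0,0.8,-0.8],[0,0,0],0.5],
    [[0.2,1,0],[0,0,0],0.5],
    [[0.2,1,0],[0,0,0],0.5],
    [[0.2,1,0],[0,0,0],0.5],
    [[0.2,1,0],[0,0,0],0.5],
    [[0.2,1,0],[0,0,0],0.5],
    [[0.2,1,0],[0,0,0],0.5],
  ],
)

```text
t: 30.8
ee_pos: [0.4801, -0.1348, 0.2578]
tcp_rot: [-3.142, -0.0, -0.001]
wrist_force: [-0.3, 0.2, 0.0]
finger_gap: 0.0428
grasp_force: 0.0
```

```bash
python3 - <<'E'
from h import *
o=ctrl.get_obs();print(o['ee_pos'].round(4),o['wrist_force'].round(1))
for n in('top','scene'): im=rim(n,(.4535,.001),.173,n+'9',.005)
u,v=map(int,pix('scene',(.5,0,.1)))
cv2.imwrite('pics/c9.png',cv2.resize(im[v-75:v+75,u-90:u+90],None,fx=4,fy=4,interpolation=2))
E
```

```text
[ 0.4801 -0.1348  0.2578] [-0.3  0.2  0. ]
top 555 c [4.529e-01 2.000e-04] r 0.0287 z 0.1729 tilt [ 0.004 -0.003]
scene 346 c [0.454  0.0037] r 0.0299 z 0.173 tilt [ 0.017 -0.012]
```

View pics/c9.png

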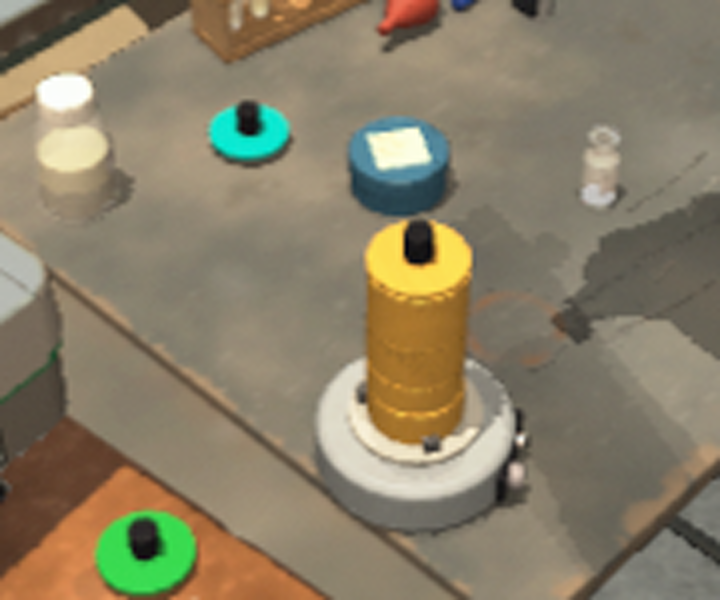

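The column stands complete and straight in the crop at (418,330). The lid top is at 0.173 m as expected, level, and the tin is undisturbed. Handing in.

```bash
python3 -c "
from cell import ctrl
print(ctrl.hand_in())"
```

```text
the job is handed in; nothing more can be done
None
```

The sieve column is built on the shaker in the order asked (fine, medium, coarse, lid), seated and upright by camera height and tilt, with the tin and bottle never touched, and handed in at about 31 s; no verdict was returned.

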